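Load a glued hammer handle in the lever press with a spring tension gauge

TASK

The cracked hickory handle offcut has been glued and lies in the small lever press; put it under spring pressure while it sets. Fetch the spring tension gauge from the other bench, drop its hook behind the cross pin in the lever's fork and lay it down along the board with its crossbar towards the notched rack, and let go; then take it again by the upright grip and draw the rod out until its first groove has come out of the case but the second has not, and leave the crossbar sitting in the notches of the rack so that the lever stays pressed on the handle. Do not pull the rod well past its second groove, and leave the glue bottle and the oiler where they are.

Things in the scene. Friction and masses are not known exactly. Their poses are not given: they have to be found in the camera images.
- press: plywood jig board, fixed, 12 mm thick, T-shaped: a runway 92 mm wide along its x axis (x = -47 to 220 mm) and a side part with lever and fence (x = -108 to 30 mm, y = -210 to -46 mm). Origin on its underside; x = direction in which the gauge is pulled, z up. Place and yaw vary. Tall orange slats stand between the two benches, 0.5 m from the robot: draw the arm in to pass.
- lever: steel lever, low friction, on an upright bolt (origin: press x 0, y -75 mm, board top). Arm to press +y: fork with cross pin, 75 mm out; arm to -y: round pad. It starts open. Pulling the fork to press +x turns the pad onto the handle; where they meet varies (cross pin then at press x = -6 to +9 mm). Lever and fork reach 19 mm, bolt head 26 mm, pad 29 mm above the board.
- cross_pin (a point): middle of the cross pin (8 mm thick, lying level, axis = its own y, 11 mm above the board's top) in the lever's fork. The fork is 20 mm wide inside; its bridge leaves 20 mm free behind the pin (towards its own -x) for a hook; its cheeks end 6 mm in front of the pin. It swings with the lever.
- rack: notched steel rack, fixed on the runway (place along it varies); x as the press's, origin at the board's top. Two rows of teeth, y = 21 to 33 mm on either side; 7 teeth 10 mm apart, leaning towards +x, tops 22 mm above the board, notch floors 9.4 mm. A crossbar held by a tooth against the pull to -x has its axis at x = -29, -19, ... +31 mm (within 1.5), 14 mm above the board.
- rack_mid (a point): middle of the rack, 9.4 mm above the board's top, axes as the rack's
- gauge: spring tension gauge, 0.33 kg, lying on the left bench (tall slats between): aluminium case 90 x 28 x 28 mm; origin mid-underside, z up, x towards the rod. Steel hook 8 mm wide at the -x end: stem 18 to 26 mm high, finger turned down at x = -80 to -72 mm; the throat from finger to case (x = -72 to -45 mm) takes the pin. Take the case across (y) near x = 5 mm.
- hook_tip (a point): tip of the hook's downturned finger: x = -76 mm, 3 mm above the underside in the gauge's frame
- pull_rod (a joint): how far the rod is drawn out of the case, m: 0 = home, stop at 0.065. Spring: 2.1 N at 0, rising by 260 N/m (13 N at 0.042). The rod, 12 mm thick, has two dark grooves: the first comes level with the case's mouth at 0.034, the second at 0.050.
- grip: the upright grip on the crossbar, a black paddle (see grip_top); origin in the middle of its foot, 19 mm above the case's underside
- crossbar (a point): middle of the steel crossbar at the rod's end: 5 mm thick, 76 mm long along the gauge's y, 14 mm above the underside; at x = 60 mm in the gauge's frame when the rod is home, farther by the rod's pull
- grip_top (a point): top of the upright grip on the crossbar: a black paddle 10 mm thick (x), 24 mm wide (y), its top 68 mm above the case's underside. Grasp it across its 10 mm, fingers before and behind it along the gauge's x; with the rod home its face stands 9 mm from the case, whose top (30 mm) the fingertip must clear.
- handle_offcut: hickory handle offcut, 160 x 36 x 27 mm, lying loose between pad and fence, long side along the press's y; origin in the middle of its underside, its x along its length
- glue_bottle: white glue bottle, 48 mm wide and 131 mm tall, standing behind the press (bystander); origin under its foot
- oiler: small black oiler, 27 mm wide and 98 mm tall, standing behind the press near the glue bottle (bystander); origin under its foot

How it is judged (in metres and radians):
On the way, in this order (a step that is already met when the one before it is completed fails the run):
1. the gauge lies flat on the board with its hook behind the cross pin, and has been let go (x of hook_tip in the frame of cross_pin between -0.026 and -0.003 m and y of hook_tip in the frame of cross_pin between -0.01 and 0.01 m and z of hook_tip in the frame of cross_pin below 0 m and angle between gauge's own z axis and vertical below 0.12 rad and contact force between the fingers and gauge below 0.2 N and height (world z) of gauge below 0.02 m and linear speed of gauge below 0.03 m/s), for 0.2 s.
2. the rod is drawn out past its first groove by the upright grip (value of joint pull_rod above 0.034 m and contact force between the fingers and grip above 1 N), for 0.2 s.
At the end, for the whole second after the job is handed in: hook behind the cross pin; rod out 34 to 50 mm (first groove out, second in); crossbar down in both rows of notches (axis under 20.5 mm above the board, 10 mm of the middle line, 0.12 rad); lever pressing the hickory handle with over 6 N, handle within 30 mm of its start; all at rest (x of hook_tip in the frame of cross_pin between -0.026 and -0.003 m and y of hook_tip in the frame of cross_pin between -0.01 and 0.01 m and z of hook_tip in the frame of cross_pin below 0 m and angle between gauge's own z axis and vertical below 0.12 rad and value of joint pull_rod between 0.034 and 0.05 m and z of crossbar in the frame of rack between 0.009 and 0.0205 m and x of crossbar in the frame of rack between -0.036 and 0.038 m and y of crossbar in the frame of rack between -0.01 and 0.01 m and angle between the x axis of gauge and the x axis of rack, either way round below 0.12 rad and contact force between lever and handle_offcut above 6 N and distance of handle_offcut from where it was at the start of the episode below 0.03 m and linear speed of gauge below 0.02 m/s); the robot touches nothing.
It fails at once if the rod is pulled more than 8 mm past its second groove (value of joint pull_rod above 0.058 m).
It fails at once if glue bottle or oiler moved by more than 30 mm (distance of any of glue_bottle, oiler from where it was at the start of the episode above 0.03 m).
It also fails if it takes over 72 s, if anything falls off the work surface, if the arm or the gripper's body presses on something with over 40 N, if the wrist force passes 120 N, or if a joint passes its speed limit or range.

ROBOT

A 7-joint arm with a two-finger parallel gripper is mounted at the origin on a cart in front of the work surface, level with it; the furniture and walls round the work are solid. World frame = base frame: x ahead of the robot, y to its left, z up, the work surface at z = 0. Lengths are in mm, angles in rad, forces in N, time in s.
With the tool pointing down it reaches from about 400 to 875 mm from the base axis. Payload 19.3 kg.
Tool frame: the origin (TCP) lies between the finger pads; the fingertips stand 8 mm ahead of it and the grasp point (between the pads) lies 11 mm behind it; z points along the fingers, y is the line along which they close (so a half turn about z gives the same grasp; the last joint's range is limited). The gripper opens to 85 mm and grips with 20 to 120 N. Pads are 22 mm wide; open, the fingers measure 114 mm over their backs; the gripper's body (76 mm by 85 mm) begins 54 mm behind the grasp point. The pads swing forward as they close: fully open they stand 13 mm farther back than shut.
Start: joints at [-1.327, 0.521, -0.036, 1.599, 0.021, 1.021, -0.113], TCP at [192.941, 594.465, 239.291] pointing down, gripper open.
Joint ranges: [-2.91, 2.91], [-0.3, 2.13], [-1.5, 1.42], [0.17, 2.43], [-1.26, 4.41], [0.16, 1.93], [-2.52, 2.52]. Speed limits (rad/s): [1.89, 1.89, 2.39, 2.39, 3.01, 3.01, 3.01].

INTERFACE

Orientations are given as [roll, pitch, yaw] about the fixed x, y, z axes, in that order (R = Rz(yaw) Ry(pitch) Rx(roll)).
In Python, from plant import telemetry, read_camera, ticket gives the robot as it stands. The module is installed in compiled form; this text tells all that it offers.
- The arm moves only by the tool carry_out, never from a script. Its argument "increments" is a list that holds one entry, the list of rows, each a list of 6 numbers: the shift along the tool's x, y, z in mm, then the turn, a rotation vector about the tool's x, y, z in degrees. In form: [[[dx, dy, dz, ax, ay, az], ...]]. A call has 1 to 8 rows; each row shifts and turns the commanded pose from where the row before left it, along the tool's axes as they then stand; what a row does not reach is not made up. A row lasts 1/8 s, in which the tool goes at most 62.5 mm and 10.7 degrees, less where a joint would pass 70% of its speed; a pose out of reach is approached as far as the arm can. A call is refused whole if a number of a shift passes 62.5 or a number of a turn 10.7, either way. A call with a gripper value outside its range is refused whole. "grip" is the finger opening in mm, from 0 to 85.4, set as the call begins (left out, the last holds). The fingers move at their own pace and stop on an object; "force" is the grip in N (left out, the last holds). Time passes only in rows, so rows that do not move let the fingers close. It gives the time, the measured TCP pose, the force, the opening and the grip force at its end, in the units of the state.
- telemetry.get_state(): the state, without advancing time (a new reading comes with each control period).
- read_camera(name): name is "scene" or "top" or "wrist"; returns a dict with "frame" (420x560x3 uint8, red, green, blue), "range_z" (420x560 float32, mm along the optical axis (not along the pixel's ray), 0 where there is no reading), "K" (3x3 intrinsics, pixels), "extrinsics" (4x4, takes a point from world to camera coordinates); the wrist camera has in their place "T_tool_cam" (4x4, takes a point from camera to tool coordinates, whose origin is the TCP and whose axes are the flange's). Camera axes: x right, y down, z forward; pixel columns grow to the right and rows downward; lengths in mm; the calibration is good to about 2 mm. A picture is of the moment at which its call begins: read the wrist's pose just before it.
- ticket.job_done(): hands the job in; it is judged then, once.
The state is a dict: "time": time; "joints": joint angles; "qd": joint speeds; "tau": joint torques, N m; "tool_pos": TCP position; "tcp_rot": TCP orientation; "wrist_force": force on the tool from outside, world axes, zero at the start; "ft_torque": the same for the moment, N m; "grip_width": finger opening in mm; "grip_force": force on a finger pad.
Only numpy, scipy, OpenCV 4.12 (cv2) and the standard library are available. Lean on these libraries where they do the work, as an engineer would, in place of code of your own. Each camera call takes 0.05 s, during which the arm holds its last target. There are 200 camera calls.

## Working session

There is one attempt and no reset: what is moved stays moved. The work goes in short steps, Python scripts to look and compute and a tool call to move; the robot and the scene stay as the last step left them, time stands still between calls to the robot, and variables do not carry over. Pictures are saved under pics/ and viewed, at most 10 in all, crops included, and the job is handed in when it is done.

Besides the shell and the picture viewer there is one more tool, called after "Request:" as name(argument=value, ...), one argument or row to a line, values as JSON. carry_out: Moves the arm, as the interface text tells. Its arguments: {"type":"object","properties":{"increments":{"type":"array","items":{"type":"array","items":{"type":"array","items":{"type":"number"}}}},"grip":{"type":"number"},"force":{"type":"number"}},"required":["increments"]}

```bash
mkdir -p pics; cat > h.py <<'E'
import numpy as np,cv2
from plant import telemetry,read_camera,ticket
from scipy.spatial.transform import Rotation as R
def tool():
    s=telemetry.get_state(); T=np.eye(4); r=np.array(s['tcp_rot'])
    T[:3,:3]=R.from_euler('xyz',r).as_matrix() if r.size==3 else r
    T[:3,3]=s['tool_pos']; return s,T
def cam(n):
    s,T=tool(); c=read_camera(n)
    C=T@c['T_tool_cam'] if n=='wrist' else np.linalg.inv(c['extrinsics'])
    return c['frame'],c['range_z'],c['K'],C
def pts(z,K,C):
    v,u=np.mgrid[:z.shape[0],:z.shape[1]]
    p=np.stack([(u-K[0,2])/K[0,0]*z,(v-K[1,2])/K[1,1]*z,z],-1)
    return p@C[:3,:3].T+C[:3,3]
def onplane(u,v,K,C,h):
    d=C[:3,:3]@np.array([(u-K[0,2])/K[0,0],(v-K[1,2])/K[1,1],1]); o=C[:3,3]
    return o+d*(h-o[2])/d[2]
def save(n,f): cv2.imwrite('pics/'+n+'.png',f[...,::-1])
E
python3 - <<'E'
from h import *
s,T=tool(); print(s); print(T.round(3))
fs=[]
for n in ('scene','top','wrist'):
    f,z,K,C=cam(n); fs.append(f); np.savez('/tmp/'+n,f=f,z=z,K=K,C=C); print(n,C.round(2).tolist(),K[0,0])
save('a',fs[1]); save('b',fs[0])
E
```

```text
{'time': 0.0, 'joints': array([-1.32719416,  0.52202769, -0.03632303,  1.60000618,  0.02119901,
        1.02108094, -0.11279008]), 'qd': array([-0.00155233,  0.00253277, -0.00055526,  0.00024291, -0.00191147,
       -0.00116119,  0.00045175]), 'tau': array([ 2.56264766e-04, -9.27102828e+01,  1.97985359e+00, -3.69930732e+01,
        1.78548612e-02,  8.26659438e-03,  1.94394585e-05]), 'tool_pos': array([192.85924452, 594.15767762, 238.71790014]), 'tcp_rot': array([-3.14045840e+00,  8.19679986e-05,  2.82778613e+00]), 'wrist_force': array([ 0.10009953, -0.26337639,  0.68826587]), 'ft_torque': array([-0.02232546, -0.01816134,  0.00425225]), 'grip_force': 0.0, 'grip_width': 85.76568547702719}
[[-9.51000e-01  3.09000e-01 -0.00000e+00  1.92859e+02]
 [ 3.09000e-01  9.51000e-01 -1.00000e-03  5.94158e+02]
 [-0.00000e+00 -1.00000e-03 -1.00000e+00  2.38718e+02]
 [ 0.00000e+00  0.00000e+00  0.00000e+00  1.00000e+00]]
scene [[0.85, -0.26, 0.45, -138.27], [-0.52, -0.43, 0.74, -926.19], [-0.0, -0.86, -0.5, 663.04], [0.0, 0.0, 0.0, 1.0]] 406.7191077118996
top [[0.0, -1.0, 0.05, 335.15], [-1.0, -0.0, -0.01, -89.94], [0.01, -0.05, -1.0, 1308.76], [0.0, 0.0, 0.0, 1.0]] 404.4266161857143
wrist [[0.31, 0.91, 0.28, 118.39], [0.95, -0.29, -0.09, 617.48], [-0.0, 0.3, -0.95, 374.24], [0.0, 0.0, 0.0, 1.0]] 364.02301220841343
```

View pics/a.png

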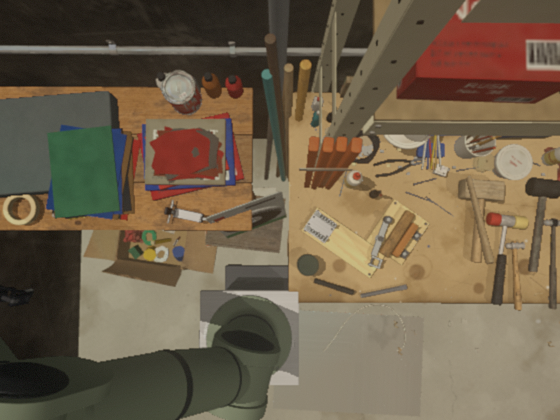

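View pics/b.png

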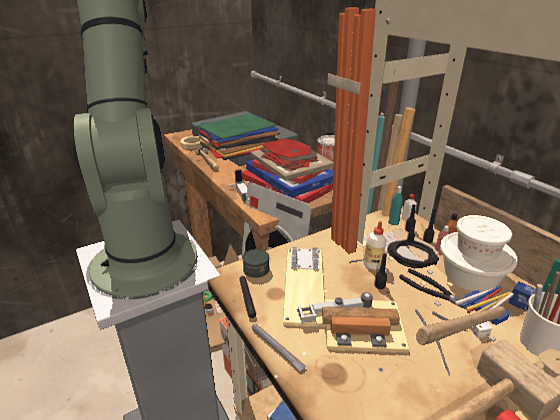

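```bash
python3 - <<'E'
from h import *
d=np.load('/tmp/top.npz'); f,z,K,C=[d[k] for k in 'fzKC']
a=cv2.resize(f[180:250,150:300],None,fx=5,fy=5,interpolation=2)
b=cv2.resize(f[165:290,290:440],None,fx=5,fy=5,interpolation=2)[:,:750]
save('c',np.vstack([a[:250,:750]*1])) 
im=np.vstack([cv2.resize(a,(600,280)),cv2.resize(b,(384,320)).copy() if 0 else cv2.copyMakeBorder(cv2.resize(b,(384,320)),0,0,0,216,0)])
save('c',im)
P=pts(z,K,C)
for u,v in [(170,212),(187,212),(205,215),(240,205),(180,206),(320,225),(345,250),(380,240),(403,240),(310,265),(355,178),(375,194),(330,150)]: print(u,v,P[v,u].round(0))
E
```

```text
170 212 [398. 249.  33.]
187 212 [399. 196.  30.]
205 215 [391. 145.  -1.]
240 205 [418.  24.  78.]
180 206 [419. 224.   4.]
320 225 [ 359. -227.   11.]
345 250 [ 279. -307.    8.]
380 240 [ 312. -413.   35.]
403 240 [ 312. -484.   42.]
310 265 [ 234. -192.   41.]
355 178 [ 498. -321.  109.]
375 194 [ 456. -394.   52.]
330 150 [ 482. -183.  595.]
```

View pics/c.png

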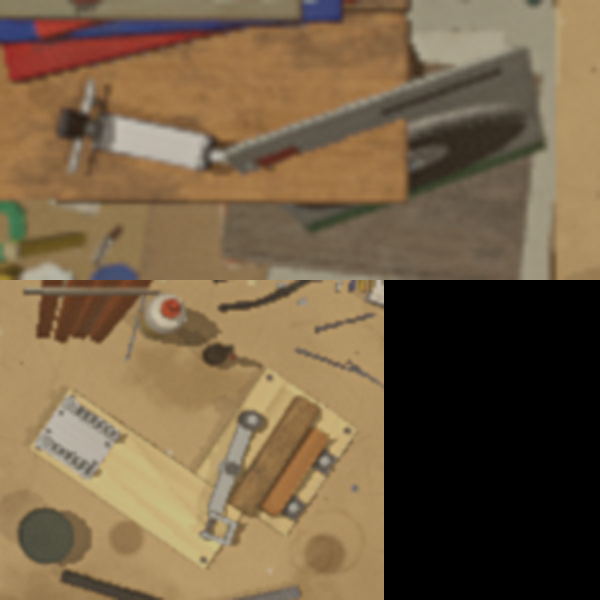

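```bash
python3 - <<'E'
from h import *
d=np.load('/tmp/top.npz'); f,z,K,C=[d[k] for k in 'fzKC']
P=pts(z,K,C); hsv=cv2.cvtColor(f,cv2.COLOR_RGB2HSV); v,u=np.mgrid[:420,:560]
m=(hsv[...,1]<60)&(hsv[...,2]>140)&(abs(P[...,2]-29)<7)&(u>160)&(u<206)&(v>195)&(v<225)
def rect(m,h,n):
    ys,xs=np.nonzero(m); q=np.array([onplane(a,b,K,C,h)[:2] for a,b in zip(xs,ys)],np.float32)
    c,s,a=cv2.minAreaRect(q); print(n,len(q),np.round(c,0),np.round(s,0),round(a,1),'mean',q.mean(0).round(0)); return q
rect(m,28,'case')
g=(P[...,2]>50)&(P[...,2]<85)&(u>150)&(u<185)&(v>195)&(v<225); rect(g,66,'grip')
st=(hsv[...,1]<75)&(u>295)&(u<345)&(v>200)&(v<250)
n,l,s,c=cv2.connectedComponentsWithStats(st.astype(np.uint8)); k=1+s[1:,4].argmax(); rect(l==k,14,'rack')
# board by height 12 & yellow
b=(abs(P[...,2]-12)<5)&(u>295)&(u<440)&(v>195)&(v<295)
save('board_m',np.dstack([b*255]*3).astype(np.uint8))
y=(hsv[...,0]>15)&(hsv[...,0]<32)&(hsv[...,2]>170)&(u>295)&(u<440)&(v>195)&(v<295)
n,l,s,c=cv2.connectedComponentsWithStats(y.astype(np.uint8)); k=1+s[1:,4].argmax(); print(s[k])
q=rect((l==k)&(u<375),12,'board')
# fork, pad, bolt by hand pixel (crop/2.56+offset)
for nm,cx,cy,h in [('fork',221,248,31),('bolt',232,188,38),('pad',252,142,41),('c1',68,110,12),('c2',30,170,12),('c3',205,288,12),('glue',166,32,125),('oiler',215,75,90)]:
    print(nm,onplane(290+cx/2.56,165+cy/2.56,K,C,h).round(0))
d=np.load('/tmp/wrist.npz'); save('w0',d['f'])
E
```

```text
case 196 [387. 183.] [90. 27.] 78.3 mean [389. 190.]
grip 35 [401. 251.] [14. 23.] 76.9 mean [401. 251.]
rack 613 [ 355. -226.] [84. 78.] 55.4 mean [ 355. -226.]
[ 296  196  144   96 7337]
board 4540 [ 301. -275.] [303. 251.] 0.1 mean [ 313. -284.]
fork [ 243. -402.   31.]
bolt [ 317. -414.   38.]
pad [ 374. -439.   41.]
c1 [ 414. -216.   12.]
c2 [ 338. -168.   12.]
c3 [ 192. -386.   12.]
glue [ 497. -318.  125.]
oiler [ 451. -382.   90.]
```

```bash
cat >> h.py <<'E'
def plan(pos,yaw,n,T=None,path=None):
    """straight line to pos (world mm), tool x yaw (deg), tool down: n rows in tool axes"""
    if T is None: s,T=tool()
    y0=np.degrees(np.arctan2(T[1,0],T[0,0])); dy=(yaw-y0+180)%360-180
    A=R.from_matrix(T[:3,:3]); p=T[:3,3].copy(); B=R.from_euler('xyz',[180,0,yaw],degrees=True)
    # level correction folded in the interpolation
    rv=(A.inv()*B).as_rotvec(degrees=True)/n
    rows=[]
    for i in range(n):
        M=A*R.from_rotvec(rv*i,degrees=True)
        st=(np.array(pos)-p)/(n-i); d=M.inv().apply(st).round(1)
        p=p+M.apply(d); rows.append([*d.tolist(),*rv.round(1).tolist()])
    print('rows',[[float(x) for x in r] for r in rows]); print('end',p.round(1),'yaw',yaw)
E
python3 - <<'E'
from h import *
plan([385,200,200],78,12)
E
```

```text
rows [[-25.4, -26.3, 3.3, -0.0, 0.0, 7.0], [-28.4, -23.0, 3.3, -0.0, 0.0, 7.0], [-31.0, -19.4, 3.2, -0.0, 0.0, 7.0], [-33.1, -15.5, 3.3, -0.0, 0.0, 7.0], [-34.7, -11.3, 3.2, -0.0, 0.0, 7.0], [-35.9, -7.0, 3.2, -0.0, 0.0, 7.0], [-36.5, -2.6, 3.3, -0.0, 0.0, 7.0], [-36.5, 1.9, 3.2, -0.0, 0.0, 7.0], [-36.0, 6.3, 3.3, -0.0, 0.0, 7.0], [-34.9, 10.7, 3.2, -0.0, 0.0, 7.0], [-33.4, 14.9, 3.2, -0.0, 0.0, 7.0], [-31.3, 18.8, 3.3, -0.0, 0.0, 7.0]]
end [385. 200. 200.] yaw 78
```

Request:
carry_out(
  increments=[
    [[-25,-26,3,0,0,7],[-28,-23,3,0,0,7],[-31,-19,3,0,0,7],[-33,-15.5,3,0,0,7],[-35,-11,3,0,0,7],[-36,-7,3,0,0,7],[-36.5,-2.5,3,0,0,7],[-36.5,2,3,0,0,7]],
  ],
  grip=85,
)

```text
time: 1.15
tool_pos: [321.6, 331.4, 215.2]
tcp_rot: [-3.142, -0.0, 1.846]
wrist_force: [0.5, 0.6, 0.5]
grip_width: 85.0
grip_force: 0.0
```

Request:
carry_out(
  increments=[
    [[-36,6,3,0,0,7],[-35,11,3,0,0,7],[-33.5,15,3,0,0,7],[-31,19,3,0,0,7],[0,0,0,0,0,0],[0,0,0,0,0,0]],
  ],
)

```text
time: 1.9
tool_pos: [385.5, 201.8, 203.3]
tcp_rot: [-3.141, -0.0, 1.363]
wrist_force: [-1.4, 0.4, 0.1]
grip_width: 85.3
grip_force: 0.0
```

```bash
python3 - <<'E'
from h import *
s,T=tool(); print(s['time'],T.round(2).tolist())
f,z,K,C=cam('wrist'); np.savez('/tmp/w1',f=f,z=z,K=K,C=C); P=pts(z,K,C); save('w1',f)
hsv=cv2.cvtColor(f,cv2.COLOR_RGB2HSV)
m=(abs(P[...,2]-28)<5)&(hsv[...,1]<60)&(abs(P[...,0]-390)<60)&(abs(P[...,1]-190)<60)
n,l,st,c=cv2.connectedComponentsWithStats(m.astype(np.uint8)); k=1+st[1:,4].argmax()
q=P[l==k][:,:2].astype(np.float32); print(len(q),cv2.minAreaRect(q),np.median(P[l==k][:,2]))
g=(P[...,2]>55)&(P[...,2]<75)&(abs(P[...,0]-400)<50)&(abs(P[...,1]-250)<50); q=P[g]; print(len(q),cv2.minAreaRect(q[:,:2].astype(np.float32)),np.percentile(q[:,2],[5,50,95]))
E
```

```text
1.9 [[0.21, 0.98, -0.0, 385.46], [0.98, -0.21, 0.0, 201.76], [0.0, -0.0, -1.0, 203.3], [0.0, 0.0, 0.0, 1.0]]
3248 ((386.49407958984375, 184.18353271484375), (111.3366470336914, 28.638492584228516), 77.97808074951172) 28.895320555912235
442 ((401.08160400390625, 253.21994018554688), (9.358965873718262, 23.50993537902832), 77.93836212158203) [65.96898023 68.30898658 69.72887827]
```

View pics/w1.png

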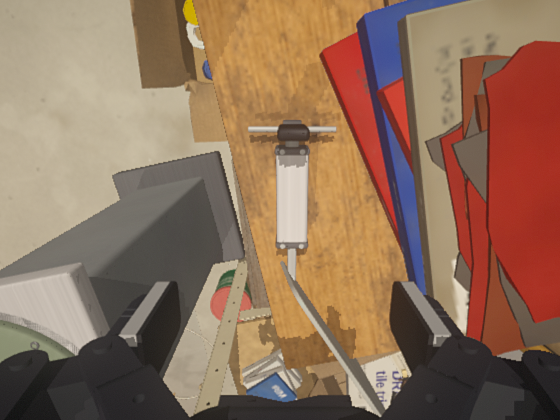

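```bash
python3 - <<'E'
from h import *
d=np.load('/tmp/w1.npz'); f,z,K,C=[d[k] for k in 'fzKC']; P=pts(z,K,C)
o=np.array([388.7,194.6]);a=np.radians(78);ux=np.array([np.cos(a),np.sin(a)]);uy=np.array([-ux[1],ux[0]])
L=(P[...,:2]-o)@np.stack([ux,uy],1)
for x in range(-130,-45,5):
    r=[]
    for y in range(-50,51,5):
        m=(abs(L[...,0]-x)<2.5)&(abs(L[...,1]-y)<2.5)&(z>0); r.append('%4.0f'%np.percentile(P[m][:,2],90) if m.sum()>1 else '   .')
    print(x,' '.join(r))
c=cv2.resize(f[225:345,230:390],None,fx=5,fy=5,interpolation=2); save('w1c',c)
E
```

```text
-130    2   82   82   36   17    .    .    1    1    2    2    2    2    2    1    .    .    .    .    .    .
-125    2    3   82   55   26    3    .    .    2    2    2    2    2    2    2    .    .    .    .    .    .
-120    2    2   82   82   44   20    4    .    2    2    2    2    2    2    2   -1    .    .    .    .    .
-115    2    2    2   82   76   32   10    .    .    2    2    2    2    2    2    1    .    .    .    .    .
-110    2    2    2   81   82   49   24    3    .    2    2    2    2    2    2    2    .    .    .    .    .
-105    2    2    2    2   82   82   38   17    .    .    2    2    2    2    2    1    .    .    .    .    .
-100    2    2    2    2    2   82   75   30    7    .    2    2    2    1    2    1    .    .    .    .    .
-95    2    2    2    1    2   82   82   48   20    2    .    1    2    2    2    2   -0    .    .    .    .
-90    2    1    2    2    2    2   82   82   38   15    .    2    2    2    2    2    1    .    .    .    .
-85    1    2    3    2    2    2    2   82   52   29    .    .    2    2    2    2    1    .    .    .    .
-80    2    2    2    2    2    2    2   82   82   41    .    .    2    2    2    2    2    .    .    .    .
-75    2    2    2    2    2    1    2    2   82   80   35    6    2    2    2    1    1    .    .    .    .
-70    2    2    2    3    2    2    2    2   79   79   74   39   21    2    2    2    2    0    .    .    .
-65    2    2    2    2    2    2    2    2    1   74   72   51    2    2    2    2    2    1    .    .    .
-60    2    2    2    2    2    2    2    2    2   27   28   27    2    2    2    2    2    2    .    .    .
-55    2    2    2    2    2    2    2    2    .   27   28   27    .    2    2    2    2    1    .    .    .
-50    2    2    2    2    2    2    2    2    .   28   28   27    .    2    2    2    2    2   -0    .    .
```

View pics/w1c.png

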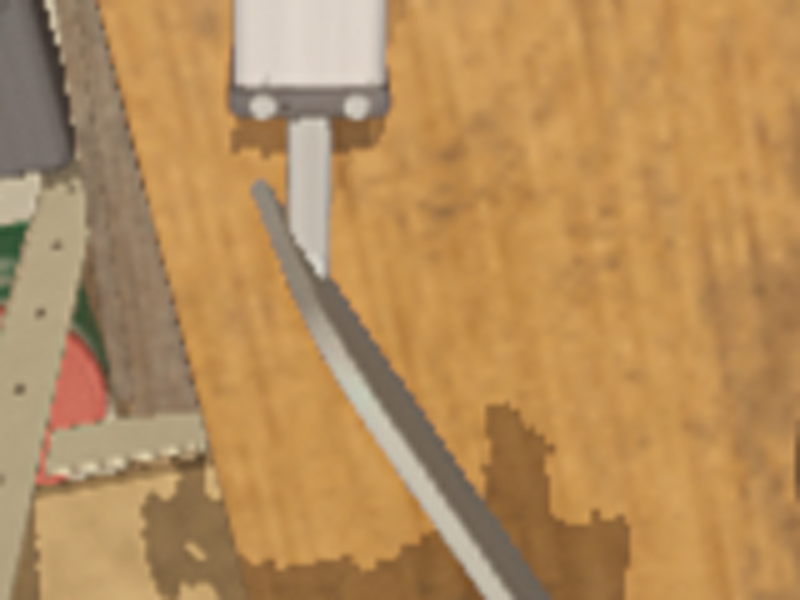

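```bash
python3 - <<'E'
from h import *
s,T=tool(); print(T[:3,3].round(1),s['tcp_rot'])
plan([389.7,199.5,60],78,4); plan([389.7,199.5,12],78,4)
E
```

```text
[385.3 202.  203.3] [-3.14139114e+00 -1.47026205e-04  1.36367613e+00]
rows [[-0.4, 1.2, 35.8, -0.0, -0.0, 0.0], [-0.4, 1.2, 35.8, -0.0, -0.0, 0.0], [-0.4, 1.2, 35.8, -0.0, -0.0, 0.0], [-0.4, 1.2, 35.9, -0.0, -0.0, 0.0]]
end [389.7 199.5  60. ] yaw 78
rows [[-0.4, 1.2, 47.8, -0.0, -0.0, 0.0], [-0.4, 1.2, 47.8, -0.0, -0.0, 0.0], [-0.4, 1.2, 47.8, -0.0, -0.0, 0.0], [-0.4, 1.2, 47.9, -0.0, -0.0, 0.0]]
end [389.7 199.5  12. ] yaw 78
```

Request:
carry_out(
  increments=[
    [[-0.5,1.5,40,0,0,0],[-0.5,1.5,40,0,0,0],[-0.5,1.5,40,0,0,0],[0,0.5,40,0,0,0],[0,0,20,0,0,0],[0,0,11,0,0,0],[0,0,0,0,0,0],[0,0,0,0,0,0]],
  ],
)

```text
time: 2.95
tool_pos: [390.5, 199.2, 13.0]
tcp_rot: [3.141, -0.001, 1.362]
wrist_force: [0.3, 0.7, 0.4]
grip_width: 84.8
grip_force: 0.0
```

Request:
carry_out(
  increments=[
    [[0,0,0,0,0,0],[0,0,0,0,0,0],[0,0,0,0,0,0],[0,0,0,0,0,0],[0,0,0,0,0,0],[0,0,0,0,0,0]],
  ],
  grip=20,
  force=50,
)

```text
time: 3.7
tool_pos: [390.3, 198.9, 12.7]
tcp_rot: [3.141, -0.0, 1.362]
wrist_force: [-1.4, -0.5, 11.7]
grip_width: 27.1
grip_force: 49.1
```

Request:
carry_out(
  increments=[
    [[0,0,-3,0,0,0],[3,0,0,0,0,0],[7,0,0,0,0,0],[8,0,0,0,0,0],[8,-2,0,0,0,0],[0,0,0,0,0,0],[0,0,-15,0,0,0],[0,0,-15,0,0,0]],
  ],
)

```text
time: 4.7
tool_pos: [393.7, 224.3, 46.5]
tcp_rot: [3.142, 0.0, 1.361]
wrist_force: [0.5, -0.0, -4.0]
grip_width: 26.8
grip_force: 49.6
```

```bash
python3 - <<'E'
from h import *
f,z,K,C=cam('wrist'); save('w2',f)
E
```

```text
(no output)
```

View pics/w2.png

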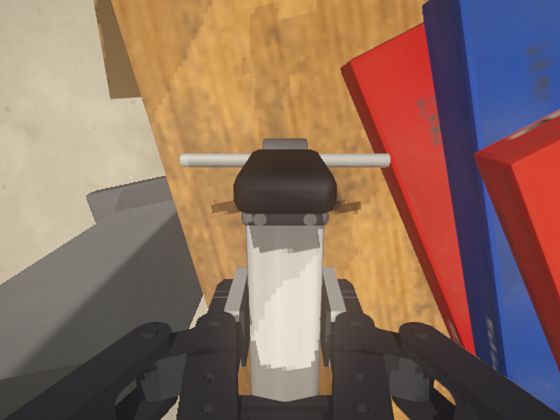

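```bash
python3 - <<'E'
from h import *
for n in ('top','scene'):
    d=np.load(f'/tmp/{n}.npz'); f,z,K,C=[d[k] for k in 'fzKC']; P=pts(z,K,C)
    r=np.hypot(P[...,0],P[...,1]); az=np.degrees(np.arctan2(P[...,1],P[...,0]))
    for a in range(-60,40,5):
        m=(z>0)&(abs(az-a)<2.5)&(P[...,2]>90)&(r>300)&(r<700)&(P[...,2]<900)
        if m.sum()>3: print(n,a,m.sum(),np.percentile(r[m],[1,10]).round(0),'z',np.percentile(P[m][:,2],[1,99]).round(0))
s,T=tool(); print(T[:3,3])
E
```

```text
top -40 934 [656. 663.] z [549. 643.]
top -35 3039 [600. 633.] z [109. 741.]
top -30 3793 [588. 604.] z [137. 742.]
top -25 4212 [517. 531.] z [156. 897.]
top -20 4011 [504. 513.] z [153. 897.]
top -15 160 [490. 494.] z [172. 585.]
top 5 197 [533. 570.] z [ 91. 123.]
top 10 1195 [489. 510.] z [ 94. 138.]
top 15 1178 [497. 517.] z [ 95. 141.]
top 20 1120 [510. 529.] z [ 96. 140.]
top 25 909 [525. 542.] z [ 95. 141.]
top 30 574 [546. 562.] z [ 94. 146.]
top 35 857 [573. 598.] z [ 95. 151.]
scene -40 1446 [659. 664.] z [550. 620.]
scene -35 1334 [595. 618.] z [ 91. 617.]
scene -30 1371 [535. 542.] z [ 93. 613.]
scene -25 6097 [518. 527.] z [100. 603.]
scene -20 3548 [500. 511.] z [115. 598.]
scene -15 81 [492. 494.] z [156. 582.]
scene 5 167 [519. 545.] z [ 90. 117.]
scene 10 704 [489. 508.] z [ 92. 137.]
scene 15 388 [496. 511.] z [ 94. 140.]
scene 20 338 [507. 524.] z [ 92. 138.]
scene 25 243 [522. 537.] z [ 93. 140.]
scene 30 198 [544. 561.] z [ 91. 145.]
scene 35 440 [571. 598.] z [ 91. 149.]
[394.38011743 224.73881965  48.0445562 ]
```

```bash
python3 - <<'E'
from h import *
def Tm(p,y):
    T=np.eye(4);T[:3,:3]=R.from_euler('xyz',[180,0,y],degrees=True).as_matrix();T[:3,3]=p;return T
w=[([392,215,170],78,4),([395,130,230],76,4),([410,-30,230],74,5),([376,-170,230],70,4),([330,-330,230],60,5),([290,-470,230],56,5)]
s,T=tool()
for p,y,n in w: plan(p,y,n,T); T=Tm(p,y)
E
```

```text
rows [[-2.5, -0.0, -30.5, 0.0, -0.0, -0.0], [-2.5, -0.1, -30.5, 0.0, -0.0, -0.0], [-2.4, -0.0, -30.5, 0.0, -0.0, -0.0], [-2.5, -0.1, -30.5, 0.0, -0.0, -0.0]]
end [392. 215. 170.] yaw 78
rows [[-20.6, 5.2, -15.0, 0.0, -0.0, 0.5], [-20.6, 5.3, -15.0, 0.0, -0.0, 0.5], [-20.5, 5.5, -15.0, 0.0, -0.0, 0.5], [-20.5, 5.7, -15.0, 0.0, -0.0, 0.5]]
end [395. 130. 230.] yaw 76
rows [[-30.3, 10.7, 0.0, 0.0, -0.0, 0.4], [-30.3, 10.9, 0.0, 0.0, -0.0, 0.4], [-30.2, 11.0, 0.0, 0.0, -0.0, 0.4], [-30.1, 11.3, 0.0, 0.0, -0.0, 0.4], [-30.0, 11.5, 0.0, 0.0, -0.0, 0.4]]
end [410.  -30.1 230. ] yaw 74
rows [[-36.0, 1.5, 0.0, 0.0, -0.0, 1.0], [-36.0, 2.1, 0.0, 0.0, -0.0, 1.0], [-35.9, 2.7, 0.0, 0.0, -0.0, 1.0], [-35.8, 3.4, 0.0, 0.0, -0.0, 1.0]]
end [ 376. -170.  230.] yaw 70
rows [[-33.2, 2.3, 0.0, 0.0, -0.0, 2.0], [-33.1, 3.5, 0.0, 0.0, -0.0, 2.0], [-33.0, 4.6, 0.0, 0.0, -0.0, 2.0], [-32.8, 5.7, 0.0, 0.0, -0.0, 2.0], [-32.6, 6.9, 0.0, 0.0, -0.0, 2.0]]
end [ 330. -330.  230.] yaw 60
rows [[-28.2, 7.1, 0.0, 0.0, -0.0, 0.8], [-28.2, 7.5, 0.0, 0.0, -0.0, 0.8], [-28.0, 7.8, 0.0, 0.0, -0.0, 0.8], [-27.9, 8.2, 0.0, 0.0, -0.0, 0.8], [-27.9, 8.7, 0.0, 0.0, -0.0, 0.8]]
end [ 290. -470.  230.] yaw 56
```

Request:
carry_out(
  increments=[
    [[-2,0,-30,0,0,0],[-2,0,-30,0,0,0],[-3,0,-31,0,0,0],[-3,0,-31,0,0,0],[-20,5,-15,0,0,0.5],[-21,5.5,-15,0,0,0.5],[-21,5.5,-15,0,0,0.5],[-20,5.5,-15,0,0,0.5]],
  ],
)

```text
time: 5.75
tool_pos: [394.3, 129.1, 228.3]
tcp_rot: [3.141, -0.001, 1.326]
wrist_force: [0.5, 1.0, -2.6]
grip_width: 27.2
grip_force: 50.5
```

Request:
carry_out(
  increments=[
    [[-30,10.5,0,0,0,0.5],[-30,11,0,0,0,0.5],[-30,11,0,0,0,0.5],[-30,11,0,0,0,0.5],[-30,11.5,0,0,0,0],[-36,1.5,0,0,0,1],[-36,2,0,0,0,1],[-36,2.5,0,0,0,1]],
  ],
)

```text
time: 6.75
tool_pos: [382.4, -135.4, 227.8]
tcp_rot: [3.141, -0.001, 1.239]
wrist_force: [0.7, -0.3, -3.0]
grip_width: 27.2
grip_force: 50.3
```

Request:
carry_out(
  increments=[
    [[-36,3.5,0,0,0,1],[-33,2.5,0,0,0,2],[-33,3.5,0,0,0,2],[-33,4.5,0,0,0,2],[-33,5.5,0,0,0,2],[-33,7,0,0,0,2],[-28,7,0,0,0,1],[-28,7.5,0,0,0,1]],
  ],
)

```text
time: 7.75
tool_pos: [311.9, -386.1, 227.8]
tcp_rot: [3.141, -0.0, 1.012]
wrist_force: [0.4, -0.1, -2.8]
grip_width: 27.0
grip_force: 50.3
```

Request:
carry_out(
  increments=[
    [[-28,8,0,0,0,1],[-28,8,0,0,0,1],[-28,8.5,0,0,0,0],[0,0,0,0,0,0],[0,0,0,0,0,0],[0,0,0,0,0,0]],
  ],
)

```text
time: 8.5
tool_pos: [287.7, -468.3, 227.5]
tcp_rot: [3.142, -0.001, 0.979]
wrist_force: [1.0, -0.5, -2.8]
grip_width: 27.1
grip_force: 50.3
```

```bash
python3 - <<'E'
from h import *
s,T=tool(); print(T[:3,3])
f,z,K,C=cam('wrist'); save('w3',f); np.savez('/tmp/w3',f=f,z=z,K=K,C=C)
E
```

```text
[ 287.73573923 -468.25611697  227.49860956]
```

View pics/w3.png

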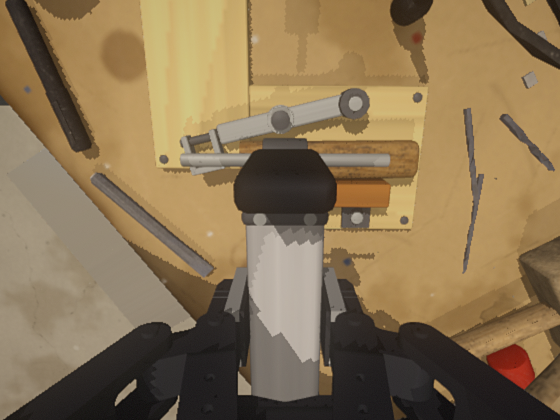

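Request:
carry_out(
  increments=[
    [[-15,0,0,0,0,0],[-15,0,0,0,0,0],[-15,0,0,0,0,0],[0,0,0,0,0,0],[0,0,0,0,0,0]],
  ],
)

```text
time: 9.18
tool_pos: [262.2, -506.2, 227.2]
tcp_rot: [-3.141, -0.0, 0.977]
wrist_force: [-0.2, -0.9, -3.1]
grip_width: 27.3
grip_force: 50.3
```

```bash
python3 - <<'E'
from h import *
s,T=tool(); print(T[:3,3],s['tcp_rot'])
f,z,K,C=cam('wrist'); np.savez('/tmp/w4',f=f,z=z,K=K,C=C)
save('w4',cv2.resize(f[0:180,110:370],None,fx=3,fy=3,interpolation=2))
P=pts(z,K,C); m=(z>0)&(P[...,0]>150)&(P[...,0]<400)&(P[...,1]<-330)&(P[...,1]>-480)
print(np.histogram(P[m][:,2],bins=np.arange(-6,60,3)))
E
```

```text
[ 262.18136132 -506.1871571   227.18710542] [-3.14137074e+00 -2.25985340e-04  9.77453747e-01]
(array([    0,  2646, 11090,    68,   115,  2444, 12045,   122,    60,
          88,   309,  2471,  1212,   483,  2587,  2930,   436,     0,
           0,     0,     0]), array([-6, -3,  0,  3,  6,  9, 12, 15, 18, 21, 24, 27, 30, 33, 36, 39, 42,
       45, 48, 51, 54, 57]))
```

View pics/w4.png

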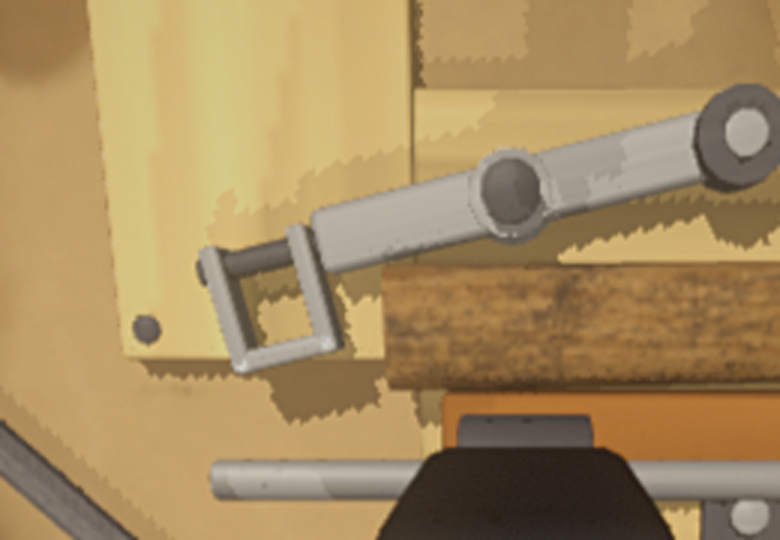

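```bash
python3 - <<'E'
from h import *
d=np.load('/tmp/w4.npz'); f,z,K,C=[d[k] for k in 'fzKC']
def q(x,y,h): return onplane(110+x/3,y/3,K,C,h)[:2]
pin=q(263,256,27); bolt=q(510,185,38); pad=q(746,132,41); br=q(287,351,31)
print('pin',pin,'bolt',bolt,'pad',pad,'bridge',br)
l=pin-bolt; print(np.linalg.norm(l),np.degrees(np.arctan2(*l[::-1]))-90,'by pad',np.degrees(np.arctan2(*(bolt-pad)[::-1]))-90, 'pin-br',np.linalg.norm(pin-br),np.degrees(np.arctan2(*(pin-br)[::-1])))
a,b=q(90,0,12),q(125,355,12); c,e=q(412,0,12),q(412,170,12); f1=q(385,358,12)
ang=lambda v:np.degrees(np.arctan2(v[1],v[0]))
print('edges yaw',ang(a-b),ang(c-e),'corner',b, 'bottom dir',ang(f1-b))
y=np.radians(ang(a-b)); u=np.array([np.cos(y),np.sin(y)]); n=np.array([-u[1],u[0]])
print('width',n@(b-e)); o=b+47*u-46*n; print('origin by corner',o,'by bolt',bolt+75*n)
for k in ('pin','bolt'):
    v=eval(k)-o; print(k,'press',u@v,n@v)
# rack from top
d=np.load('/tmp/top.npz'); f,z,K,C=[d[k] for k in 'fzKC']
v=np.array([355,-226])-o; print('rack press',u@v,n@v)
E
```

```text
pin [ 248.56205061 -389.64560078] bolt [ 317.99455904 -414.88325043] pad [ 377.8607572  -439.74212912] bridge [ 238.81609684 -414.91011471]
73.87700716013151 70.02457222196509 by pad 67.44978879873236 pin-br 27.07912994559159 68.90554854922199
edges yaw 55.57094876697155 54.225558894805935 corner [ 192.7619676 -386.1210102] bottom dir -34.66184806029128
width 90.25571222524478
origin by corner [ 257.27711537 -373.36186804] by bolt [ 256.13253917 -372.47935322]
pin press -18.35863078185965 -2.018162930753436
bolt press 0.08079543892294616 -73.55696182748106
rack press 176.79911950164077 2.7117663181197376
```

```bash
python3 - <<'E'
from h import *
plan([286.9,-335.1,120],57.5,8)
E
```

```text
rows [[19.4, -9.4, 13.4, -0.0, -0.0, -0.2], [19.5, -9.3, 13.4, -0.0, -0.0, -0.2], [19.5, -9.3, 13.4, -0.0, -0.0, -0.2], [19.5, -9.2, 13.4, -0.0, -0.0, -0.2], [19.5, -9.2, 13.4, -0.0, -0.0, -0.2], [19.6, -9.1, 13.4, -0.0, -0.0, -0.2], [19.6, -9.0, 13.4, -0.0, -0.0, -0.2], [19.6, -8.9, 13.4, -0.0, -0.0, -0.2]]
end [ 286.9 -335.1  120. ] yaw 57.5
```

Request:
carry_out(
  increments=[
    [[19.5,-9.5,13.5,0,0,-0.2],[19.5,-9.5,13.5,0,0,-0.2],[19.5,-9.5,13.5,0,0,-0.2],[19.5,-9,13.5,0,0,-0.2],[19.5,-9,13.5,0,0,-0.2],[19.5,-9,13.5,0,0,-0.2],[19.5,-9,13,0,0,-0.2],[19.5,-9,13,0,0,-0.2]],
  ],
)

```text
time: 10.22
tool_pos: [286.9, -334.5, 120.1]
tcp_rot: [3.141, -0.0, 1.007]
wrist_force: [0.5, -0.3, -2.8]
grip_width: 26.7
grip_force: 50.4
```

Request:
carry_out(
  increments=[
    [[0,0,20,0,0,0],[0,0,20,0,0,0],[0,0,15,0,0,0],[0,0,10,0,0,0],[0,0,0,0,0,0],[0,0,0,0,0,0]],
  ],
)

```text
time: 10.98
tool_pos: [286.5, -335.7, 55.7]
tcp_rot: [3.141, 0.0, 1.005]
wrist_force: [0.8, -0.3, -3.1]
grip_width: 27.2
grip_force: 50.3
```

```bash
python3 - <<'E'
from h import *
s,T=tool(); print(T[:3,3],s['tcp_rot'],s['wrist_force'])
plan([286.9,-335.1,25],57.5,6)
f,z,K,C=cam('scene'); np.savez('/tmp/s5',f=f,z=z,K=K,C=C)
W=np.linalg.inv(C)
for p in ([248.5,-390,27],[243.6,-403,40],[286.9,-335,50]):
    c=K@(W@np.array([*p,1]))[:3]; print((c[:2]/c[2]).round(0))
u,v=(c[:2]/c[2]).astype(int)
save('s5',cv2.resize(f[250:350,250:380],None,fx=6,fy=6,interpolation=2))
E
```

```text
[ 286.54073544 -335.6834938    55.69596354] [3.14105647e+00 1.04409003e-04 1.00543840e+00] [ 0.82845725 -0.34990143 -3.10139582]
rows [[0.1, -0.0, 5.1, 0.0, 0.0, 0.0], [0.1, -0.0, 5.1, 0.0, 0.0, 0.0], [0.1, -0.0, 5.1, 0.0, 0.0, 0.0], [0.1, -0.0, 5.1, 0.0, 0.0, 0.0], [0.1, -0.0, 5.1, 0.0, 0.0, 0.0], [0.2, -0.0, 5.2, 0.0, 0.0, 0.0]]
end [ 286.9 -335.1   25. ] yaw 57.5
[305. 307.]
[306. 307.]
[305. 279.]
```

View pics/s5.png

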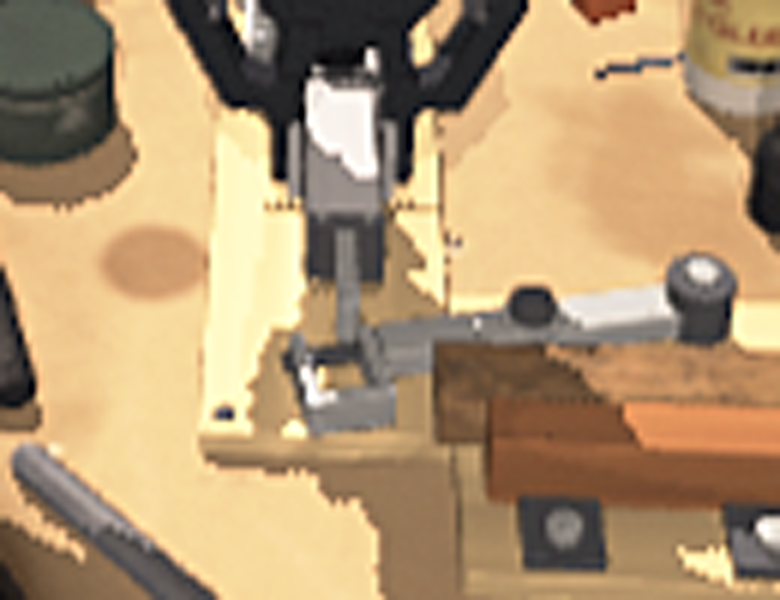

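Request:
carry_out(
  increments=[
    [[0,-1,6,0,0,0],[0,0,6,0,0,0],[0,0,5,0,0,0],[0,0,3,0,0,0],[0,0,0,0,0,0],[0,0,0,0,0,0]],
  ],
)

```text
time: 11.78
tool_pos: [285.6, -335.0, 35.4]
tcp_rot: [3.141, 0.0, 1.006]
wrist_force: [0.2, -0.8, -2.5]
grip_width: 27.2
grip_force: 50.3
```

Request:
carry_out(
  increments=[
    [[0,0,4,0,0,0],[0,0,3,0,0,0],[0,0,2,0,0,0],[0,0,1,0,0,0],[0,0,0,0,0,0],[0,0,0,0,0,0]],
  ],
)

```text
time: 12.52
tool_pos: [285.6, -335.0, 25.4]
tcp_rot: [3.141, 0.0, 1.006]
wrist_force: [-0.3, 0.1, -3.1]
grip_width: 26.8
grip_force: 50.3
```

Request:
carry_out(
  increments=[
    [[0,0,0.5,0,0,0],[0,0,0,0,0,0],[0,0,0,0,0,0],[0,0,0,0,0,0],[0,0,0,0,0,0],[0,0,0,0,0,0]],
  ],
  grip=60,
)

```text
time: 13.28
tool_pos: [285.6, -334.9, 24.8]
tcp_rot: [3.142, 0.0, 1.006]
wrist_force: [0.5, 0.6, 1.0]
grip_width: 59.9
grip_force: 0.0
```

Request:
carry_out(
  increments=[
    [[0,0,-20,0,0,0],[0,0,-40,0,0,0],[0,0,-60,0,0,0],[0,0,-60,0,0,0],[0,0,0,0,0,0],[0,0,0,0,0,0]],
  ],
)

```text
time: 14.02
tool_pos: [285.8, -334.5, 204.6]
tcp_rot: [3.141, -0.001, 1.006]
wrist_force: [0.8, 1.5, -0.2]
grip_width: 59.9
grip_force: 0.0
```

```bash
python3 - <<'E'
from h import *
s,T=tool(); print(T[:3,3],s['tcp_rot'],s['wrist_force'])
f,z,K,C=cam('wrist'); np.savez('/tmp/w6',f=f,z=z,K=K,C=C); save('w6',f)
P=pts(z,K,C)
g=(P[...,2]>70)&(P[...,2]<92)&(abs(P[...,0]-315)<60)&(abs(P[...,1]+290)<50); q=P[g]; print(len(q),cv2.minAreaRect(q[:,:2].astype(np.float32)),np.percentile(q[:,2],[5,50,95]))
hsv=cv2.cvtColor(f,cv2.COLOR_RGB2HSV)
m=(abs(P[...,2]-41)<4)&(hsv[...,1]<70)&(abs(P[...,0]-284)<60)&(abs(P[...,1]+338)<60)
n,l,st,c=cv2.connectedComponentsWithStats(m.astype(np.uint8)); k=1+st[1:,4].argmax(); print(cv2.minAreaRect(P[l==k][:,:2].astype(np.float32)))
E
```

```text
[ 285.76699778 -334.49203494  204.59563117] [ 3.14136927e+00 -5.04096157e-04  1.00640367e+00] [ 0.75653951  1.51552559 -0.15787294]
487 ((313.8687744140625, -287.9842834472656), (9.810540199279785, 23.26612663269043), 57.38433837890625) [77.90669092 80.34103113 81.74473902]
((275.04742431640625, -350.326171875), (117.49181365966797, 28.42887306213379), 57.386295318603516)
```

View pics/w6.png

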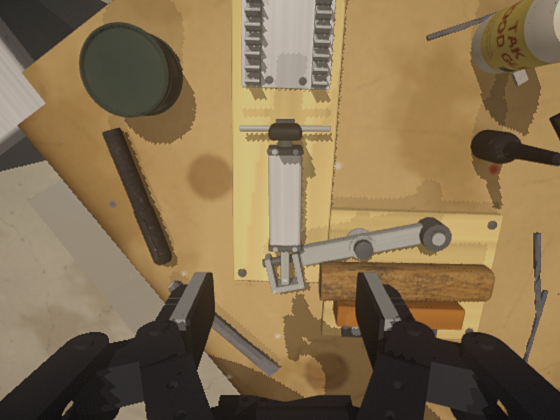

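```bash
python3 - <<'E'
from h import *
o=np.array([256.7,-373.]); a=np.radians(55.4); u=np.array([np.cos(a),np.sin(a)]); n=np.array([-u[1],u[0]])
d=np.load('/tmp/w6.npz'); f,z,K,C=[d[k] for k in 'fzKC']; P=pts(z,K,C)
X=(P[...,:2]-o)@u; Y=(P[...,:2]-o)@n; Z=P[...,2]-12; G=f.mean(2)
for x in np.arange(128,200,1.5):
    r=[]
    for s in (1,-1):
        m=(abs(X-x)<.75)&(abs(s*Y-27)<5)&(z>0)
        r+= [m.sum(), np.percentile(Z[m],85).round(1) if m.any() else None, G[m].mean().round(0) if m.any() else None]
    print(x,*r)
m=(Z>17)&(Z<26)&(X>130)&(X<230)&(abs(Y)<45); print('teeth Y',np.percentile(Y[m],[1,50,99]),'X',np.percentile(X[m],[1,99]),'Z',np.percentile(Z[m],[50,95]))
for nm,p in (('grip',(313.9,-288)),('case',(275,-350.3))):
    v=np.array(p)-o; print(nm,u@v,n@v)
E
```

```text
128.0 21 1.5 130.0 24 1.1 121.0
129.5 22 1.3 123.0 21 1.3 116.0
131.0 24 1.5 122.0 20 1.5 114.0
132.5 24 1.4 118.0 20 1.9 114.0
134.0 25 3.7 112.0 28 7.4 111.0
135.5 32 14.6 101.0 26 13.2 98.0
137.0 32 22.4 90.0 24 21.0 86.0
138.5 27 23.7 158.0 24 24.0 146.0
140.0 17 23.2 135.0 14 23.2 168.0
141.5 26 10.5 102.0 21 10.6 115.0
143.0 25 11.0 90.0 22 11.0 90.0
144.5 26 11.2 92.0 24 11.2 94.0
146.0 38 17.5 83.0 35 16.9 89.0
147.5 30 23.5 106.0 28 23.2 100.0
149.0 25 23.3 160.0 23 23.6 160.0
150.5 16 10.7 122.0 6 23.0 144.0
152.0 26 10.8 92.0 22 11.2 107.0
153.5 26 11.1 91.0 22 11.1 92.0
155.0 26 11.2 88.0 25 11.8 98.0
156.5 46 20.7 83.0 41 18.9 82.0
158.0 29 23.6 134.0 26 23.3 121.0
159.5 17 23.4 155.0 21 23.1 156.0
161.0 15 11.0 121.0 3 11.4 116.0
162.5 26 10.7 94.0 20 11.0 96.0
164.0 28 11.2 93.0 23 11.1 91.0
165.5 37 13.7 89.0 35 13.0 87.0
167.0 48 22.5 90.0 43 21.8 85.0
168.5 31 23.2 152.0 25 23.6 149.0
170.0 12 22.6 126.0 11 23.1 159.0
171.5 15 10.9 109.0 6 10.7 123.0
173.0 29 11.1 93.0 24 11.0 95.0
174.5 28 10.9 96.0 25 10.9 97.0
176.0 52 17.7 83.0 41 16.3 82.0
177.5 42 23.2 103.0 41 23.0 94.0
179.0 28 23.7 157.0 23 23.5 161.0
180.5 7 9.0 98.0 2 22.7 136.0
182.0 18 11.4 113.0 9 11.0 121.0
183.5 27 10.7 90.0 24 10.8 91.0
185.0 38 12.1 89.0 25 11.4 97.0
186.5 66 20.7 80.0 64 20.2 84.0
188.0 36 23.4 120.0 35 23.5 122.0
189.5 18 23.1 145.0 12 23.7 165.0
191.0 6 9.3 91.0 0 None None
192.5 18 11.2 106.0 13 10.9 121.0
194.0 30 10.9 90.0 24 11.1 89.0
195.5 52 15.1 80.0 45 14.3 83.0
197.0 8 15.0 75.0 45 20.3 86.0
198.5 3 6.2 98.0 1 4.0 119.0
teeth Y [-30.67315658 -19.47854424  34.58345293] X [136.74120623 197.15466365] Z [22.13359029 23.87874317]
grip 102.44725354246495 1.183318049343551
case 29.07673610020358 -2.173342531474902
```

```bash
python3 - <<'E'
from h import *
plan([314.6,-288.1,140],-32.6,9)
E
```

```text
rows [[6.1, -0.0, 7.1, -0.0, 0.0, 10.0], [6.0, -1.1, 7.1, -0.0, 0.0, 10.0], [5.7, -2.1, 7.1, -0.0, 0.0, 10.0], [5.3, -3.1, 7.1, -0.0, 0.0, 10.0], [4.6, -3.9, 7.2, -0.0, 0.0, 10.0], [3.9, -4.7, 7.1, -0.0, 0.0, 10.0], [3.0, -5.3, 7.2, -0.0, 0.0, 10.0], [2.1, -5.7, 7.1, -0.0, 0.0, 10.0], [1.0, -6.0, 7.2, -0.0, 0.0, 10.0]]
end [ 314.6 -288.1  140. ] yaw -32.6
```

Request:
carry_out(
  increments=[
    [[6,0,7,0,0,10],[6,-1,7,0,0,10],[5.5,-2,7,0,0,10],[5.5,-3,7,0,0,10],[4.5,-4,7,0,0,10],[4,-4.5,7,0,0,10],[3,-5.5,7,0,0,10],[2,-5.5,7,0,0,10]],
  ],
  grip=45,
)

```text
time: 15.08
tool_pos: [310.8, -293.9, 147.5]
tcp_rot: [3.141, 0.002, -0.397]
wrist_force: [0.6, 0.4, -0.2]
grip_width: 44.9
grip_force: 0.0
```

Request:
carry_out(
  increments=[
    [[1,-6,7,0,0,10],[0,0,0,0,0,0],[0,0,0,0,0,0],[0,0,0,0,0,0]],
  ],
)

```text
time: 15.58
tool_pos: [314.5, -289.2, 141.9]
tcp_rot: [-3.141, -0.0, -0.563]
wrist_force: [-0.4, -0.0, 0.5]
grip_width: 45.3
grip_force: 0.0
```

```bash
python3 - <<'E'
from h import *
s,T=tool(); print(T[:3,3],s['wrist_force'])
plan([314.6,-288.1,54],-32.6,6)
f,z,K,C=cam('wrist'); np.savez('/tmp/w7',f=f,z=z,K=K,C=C); P=pts(z,K,C)
g=(P[...,2]>70)&(P[...,2]<92)&(abs(P[...,0]-315)<40)&(abs(P[...,1]+290)<40); q=P[g]; print(len(q),cv2.minAreaRect(q[:,:2].astype(np.float32)),np.percentile(q[:,2],[5,50,95]) if len(q) else 0)
E
```

```text
[ 314.54124641 -289.24304694  141.91865855] [-0.41020273 -0.03875191  0.47263687]
rows [[-0.1, -0.2, 14.7, -0.0, -0.0, 0.1], [-0.1, -0.2, 14.6, -0.0, -0.0, 0.1], [-0.1, -0.1, 14.7, -0.0, -0.0, 0.1], [-0.1, -0.2, 14.6, -0.0, -0.0, 0.1], [-0.1, -0.1, 14.7, -0.0, -0.0, 0.1], [-0.1, -0.2, 14.6, -0.0, -0.0, 0.1]]
end [ 314.6 -288.1   54. ] yaw -32.6
684 ((314.5599365234375, -288.2575988769531), (9.538042068481445, 23.328561782836914), 57.70683288574219) [74.21624034 80.09942002 81.43024428]
```

Request:
carry_out(
  increments=[
    [[-0.5,-1,20,0,0,0],[0,0,20,0,0,0],[0,0,20,0,0,0],[0,0,15,0,0,0],[0,0,9,0,0,0],[0,0,4,0,0,0],[0,0,0,0,0,0],[0,0,0,0,0,0]],
  ],
)

```text
time: 16.62
tool_pos: [315.0, -287.9, 54.2]
tcp_rot: [-3.142, -0.001, -0.565]
wrist_force: [0.2, -0.9, -0.2]
grip_width: 44.9
grip_force: 0.0
```

Request:
carry_out(
  increments=[
    [[0,0,0,0,0,0],[0,0,0,0,0,0],[0,0,0,0,0,0],[0,0,0,0,0,0],[0,0,0,0,0,0]],
  ],
  grip=4,
  force=50,
)

```text
time: 17.25
tool_pos: [314.9, -287.9, 54.0]
tcp_rot: [-3.141, -0.0, -0.565]
wrist_force: [-0.6, 1.2, 6.5]
grip_width: 9.1
grip_force: 50.4
```

Request:
carry_out(
  increments=[
    [[0,0.8,-1.8,1,0,0],[0,0.7,-1.8,1,0,0],[0,0.7,-1.8,1,0,0],[0,0.6,-1.8,1,0,0],[0,0.6,-1.9,1,0,0],[0,0.6,-1.9,1,0,0],[0,0,0,0,0,0],[0,0,0,0,0,0]],
  ],
)

```text
time: 18.25
tool_pos: [312.3, -291.8, 64.6]
tcp_rot: [-3.037, -0.0, -0.565]
wrist_force: [-0.5, -1.4, -1.1]
grip_width: 9.4
grip_force: 49.2
```

Request:
carry_out(
  increments=[
    [[0,-4,0.4,0,0,0.5],[0,-4,0.4,0,0,0.5],[0,-4,0.4,0,0,0.5],[0,-4,0.4,0,0,0.5],[0,-2,0.2,0,0,0],[0,0,0,0,0,0],[0,0,0,0,0,0]],
  ],
)

```text
time: 19.12
tool_pos: [322.5, -276.3, 64.7]
tcp_rot: [-3.036, 0.004, -0.6]
wrist_force: [0.7, 1.2, -0.4]
grip_width: 9.5
grip_force: 49.4
```

Request:
carry_out(
  increments=[
    [[0,-4,0.2,0,0,0],[0,-4,0.2,0,0,0],[0,-4,0.2,0,0,0],[0,0,0,0,0,0],[0,0,0,0,0,0]],
  ],
)

```text
time: 19.75
tool_pos: [329.3, -266.5, 65.4]
tcp_rot: [-3.037, 0.004, -0.6]
wrist_force: [-0.5, 0.6, -1.2]
grip_width: 9.1
grip_force: 49.1
```

```bash
cat >> h.py <<'E'
o=np.array([256.7,-373.]); a=np.radians(55.4); u=np.array([np.cos(a),np.sin(a)]); n=np.array([-u[1],u[0]])
def press(p): v=np.asarray(p)[:2]-o; return np.round([u@v,n@v],1)
def look(tag):
    s,T=tool(); F=[]
    print(tag,'t',s['time'],'tcp press',press(T[:3,3]),T[2,3].round(1),'F along',(u@s['wrist_force'][:2]).round(1),'Fz',s['wrist_force'][2].round(1),'rpy',np.degrees(s['tcp_rot']).round(1))
    f,z,K,C=cam('wrist'); np.savez('/tmp/'+tag,f=f,z=z,K=K,C=C); P=pts(z,K,C)
    X=(P[...,:2]-o)@u; Y=(P[...,:2]-o)@n; Z=P[...,2]-12
    m=(z>0)&(Z>22)&(Z<46)&(abs(Y)<10)&(X>0)&(X<130); print('case X',np.percentile(X[m],[0.5,50,99,99.8]).round(1),m.sum())
    for x in range(60,190,4):
        k=(abs(X-x)<2)&(abs(Y)<5)&(z>0)&(Z<60); print(x,np.median(Z[k]).round(0) if k.sum()>3 else '.',end='; ')
E
python3 - <<'E'
from h import *
look('w8')
E
```

```text
w8 t 19.75 tcp press [128.9   0.8] 65.4 F along 0.2 Fz -1.2 rpy [-174.     0.2  -34.4]
case X [  5.4  66.2 124.6 128.1] 9101
60 33.0; 64 33.0; 68 34.0; 72 34.0; 76 35.0; 80 35.0; 84 35.0; 88 36.0; 92 36.0; 96 37.0; 100 37.0; 104 38.0; 108 38.0; 112 41.0; 116 30.0; 120 2.0; 124 1.0; 128 1.0; 132 1.0; 136 29.0; 140 4.0; 144 4.0; 148 4.0; 152 4.0; 156 4.0; 160 4.0; 164 4.0; 168 4.0; 172 4.0; 176 4.0; 180 4.0; 184 4.0; 188 4.0;
```

Request:
carry_out(
  increments=[
    [[0,0,-1.5,0,0,0],[0,-3,0,0,0,0],[0,-3,0,0,0,0],[0,-3,0,0,0,0],[0,-3,0,0,0,0],[0,0,0,0,0,0],[0,0,0,0,0,0]],
  ],
)

```text
time: 20.68
tool_pos: [335.8, -257.0, 68.1]
tcp_rot: [-3.037, 0.004, -0.6]
wrist_force: [-2.5, -3.8, -3.4]
grip_width: 9.0
grip_force: 49.0
```

```bash
python3 - <<'E'
from h import *
look('w9')
E
```

```text
w9 t 20.675 tcp press [140.4   0.8] 68.1 F along -4.6 Fz -3.4 rpy [-174.     0.2  -34.4]
case X [ 16.4  73.3 127.5 129.3] 9299
60 34.0; 64 35.0; 68 35.0; 72 36.0; 76 36.0; 80 36.0; 84 37.0; 88 37.0; 92 38.0; 96 38.0; 100 39.0; 104 39.0; 108 39.0; 112 42.0; 116 39.0; 120 29.0; 124 31.0; 128 29.0; 132 2.0; 136 4.0; 140 4.0; 144 .; 148 30.0; 152 4.0; 156 4.0; 160 4.0; 164 4.0; 168 4.0; 172 4.0; 176 4.0; 180 4.0; 184 4.0; 188 4.0;
```

Request:
carry_out(
  increments=[
    [[0,-4,0.2,0,0,0],[0,-4,0.2,0,0,0],[0,-4,0.2,0,0,0],[0,-4,0.2,0,0,0],[0,-4,0.2,0,0,0],[0,-4,0.2,0,0,0],[0,-4,0.2,0,0,0],[0,0,0,0,0,0]],
  ],
)

```text
time: 21.72
tool_pos: [351.1, -234.7, 69.7]
tcp_rot: [-3.039, 0.003, -0.601]
wrist_force: [-6.7, -9.0, -2.4]
grip_width: 9.3
grip_force: 49.1
```

Request:
carry_out(
  increments=[
    [[0,-2,0.2,0,0,0],[0,0,0,0,0,0],[0,0,0,0,0,0],[0,0,0,0,0,0]],
  ],
)

```text
time: 22.22
tool_pos: [352.1, -233.3, 69.7]
tcp_rot: [-3.039, 0.003, -0.601]
wrist_force: [-7.4, -9.2, -3.5]
grip_width: 9.9
grip_force: 49.1
```

```bash
python3 - <<'E'
from h import *
F=[]
look('w10')
for i in range(8):
    s=telemetry.get_state(); F.append(np.r_[u@s['wrist_force'][:2],n@s['wrist_force'][:2],s['wrist_force'][2]]); read_camera('wrist')
print(np.mean(F,0),np.std(F,0))
# groove/mouth profile along the rod
d=np.load('/tmp/w10.npz'); f,z,K,C=[d[k] for k in 'fzKC']
for h in (36,):
  for x in np.arange(108,170,2):
    p=np.r_[o+u*x,h]; c=K@(np.linalg.inv(C)@np.r_[p,1])[:3]; uu,vv=(c[:2]/c[2]).astype(int)
    if 0<=uu<560 and 0<=vv<420: print(x,uu,vv,f[vv,uu],z[vv,uu].round(0),end=' | ')
E
```

```text
w10 t 22.225 tcp press [169.2   0.8] 69.7 F along -11.8 Fz -3.5 rpy [-174.1    0.2  -34.4]
case X [ 45.9  86.9 128.6 129.8] 7335
60 34.0; 64 34.0; 68 34.0; 72 35.0; 76 35.0; 80 36.0; 84 36.0; 88 36.0; 92 37.0; 96 37.0; 100 38.0; 104 38.0; 108 38.0; 112 41.0; 116 38.0; 120 27.0; 124 29.0; 128 29.0; 132 29.0; 136 30.0; 140 30.0; 144 31.0; 148 31.0; 152 33.0; 156 32.0; 160 5.0; 164 4.0; 168 4.0; 172 .; 176 33.0; 180 4.0; 184 4.0; 188 4.0; [-11.96359733  -0.271822    -3.02913129] [0.34713337 0.46861561 0.38286419]
108 413 262 [115 109  97] 160.0 | 110 409 262 [116 109  99] 160.0 | 112 405 262 [59 52 44] 0.0 | 114 401 261 [59 53 44] 166.0 | 116 396 261 [90 84 75] 172.0 | 118 392 261 [115 108  98] 173.0 | 120 388 261 [49 42 31] 171.0 | 122 384 261 [105  97  88] 173.0 | 124 380 260 [110 103  94] 173.0 | 126 376 260 [110 104  94] 173.0 | 128 372 260 [110 103  94] 173.0 | 130 367 260 [109 102  93] 172.0 | 132 363 260 [110 103  94] 172.0 | 134 359 260 [109 103  93] 172.0 | 136 355 259 [108 101  92] 173.0 | 138 351 259 [109 103  93] 174.0 | 140 347 259 [108 102  92] 174.0 | 142 343 259 [107 101  92] 174.0 | 144 339 259 [108 102  93] 173.0 | 146 335 258 [104  98  91] 173.0 | 148 331 258 [104 100  91] 174.0 | 150 327 258 [105  99  91] 174.0 | 152 323 258 [104  98  90] 174.0 | 154 319 258 [104  99  91] 173.0 | 156 315 258 [103  98  91] 174.0 | 158 311 257 [101  96  88] 175.0 | 160 307 257 [101  95  89] 174.0 | 162 303 257 [102  96  90] 174.0 | 164 299 257 [66 60 58] 171.0 | 166 295 257 [48 44 41] 163.0 | 168 291 257 [48 46 42] 159.0 |
```

Request:
carry_out(
  increments=[
    [[0,-3.6,0.4,0,0,0],[0,-3.6,0.4,0,0,0],[0,-3.5,0.4,0,0,0],[0,0,0,0,0,0],[0,0,0,0,0,0],[0,0,0,0,0,0]],
  ],
)

```text
time: 23.42
tool_pos: [358.0, -224.8, 69.7]
tcp_rot: [-3.04, 0.003, -0.601]
wrist_force: [-7.7, -12.4, -2.4]
grip_width: 9.4
grip_force: 49.5
```

```bash
python3 - <<'E'
from h import *
s,T=tool(); print(press(T[:3,3]),T[2,3],u@s['wrist_force'][:2],s['wrist_force'][2])
E
```

```text
[179.5   0.8] 69.65155316422641 -14.549702051526795 -2.382159407969211
```

Request:
carry_out(
  increments=[
    [[0,-0.4,2.6,-1,0,0],[0,-0.4,2.6,-1,0,0],[0,-0.5,2.6,-1,0,0],[0,-0.5,2.6,-1,0,0],[0,0,0,0,0,0],[0,0,0,0,0,0]],
  ],
)

```text
time: 24.18
tool_pos: [359.6, -221.9, 59.3]
tcp_rot: [-3.109, 0.003, -0.601]
wrist_force: [-5.3, -9.7, -6.8]
grip_width: 9.3
grip_force: 48.8
```

```bash
python3 - <<'E'
from h import *
s,T=tool(); print(press(T[:3,3]),T[2,3],u@s['wrist_force'][:2],s['wrist_force'][2])
E
```

```text
[182.8   1.1] 59.29120368278658 -10.94109617983499 -6.790715514458417
```

Request:
carry_out(
  increments=[
    [[0,-0.4,2.5,-1,0,0],[0,-0.3,2.5,-1,0,0],[0,0,0,0,0,0],[0,0,0,0,0,0],[0,0,0,0,0,0]],
  ],
)

```text
time: 24.8
tool_pos: [359.8, -221.6, 54.4]
tcp_rot: [3.139, 0.003, -0.601]
wrist_force: [-7.5, -12.9, -4.7]
grip_width: 9.4
grip_force: 49.2
```

```bash
python3 - <<'E'
from h import *
s,T=tool(); print(press(T[:3,3]),T[2,3],u@s['wrist_force'][:2],s['wrist_force'][2])
look('w11')
d=np.load('/tmp/w11.npz'); f,z,K,C=[d[k] for k in 'fzKC']
print()
for x in np.arange(106,150,2):
    p=np.r_[o+u*x,32]; c=K@(np.linalg.inv(C)@np.r_[p,1])[:3]; uu,vv=(c[:2]/c[2]).astype(int); print(x,f[vv,uu].mean().round(0),end=' ')
E
```

```text
[183.2   1. ] 54.449162895034306 -14.892780185062927 -4.671603814134521
w11 t 24.8 tcp press [183.2   1. ] 54.4 F along -14.9 Fz -4.7 rpy [179.9   0.2 -34.4]
case X [ 56.9  89.8 119.2 119.5] 5707
60 29.0; 64 29.0; 68 29.0; 72 29.0; 76 29.0; 80 29.0; 84 29.0; 88 29.0; 92 29.0; 96 29.0; 100 29.0; 104 29.0; 108 29.0; 112 29.0; 116 31.0; 120 21.0; 124 19.0; 128 19.0; 132 19.0; 136 19.0; 140 19.0; 144 19.0; 148 19.0; 152 19.0; 156 19.0; 160 19.0; 164 20.0; 168 21.0; 172 17.0; 176 19.0; 180 .; 184 4.0; 188 18.0; 
106 120.0 108 118.0 110 112.0 112 103.0 114 56.0 116 50.0 118 83.0 120 142.0 122 142.0 124 142.0 126 149.0 128 158.0 130 131.0 132 46.0 134 100.0 136 160.0 138 127.0 140 160.0 142 126.0 144 110.0 146 111.0 148 112.0
```

Request:
carry_out(
  increments=[
    [[0,0.7,0,0,0,0],[0,0.7,0,0,0,0],[0,0.6,0,0,0,0],[0,0,0,0,0,0],[0,0,0,0,0,0]],
  ],
)

```text
time: 25.48
tool_pos: [359.6, -222.0, 54.4]
tcp_rot: [3.142, 0.004, -0.6]
wrist_force: [-3.1, -3.4, 0.9]
grip_width: 9.2
grip_force: 49.9
```

```bash
python3 - <<'E'
from h import *
s,T=tool(); print(press(T[:3,3]),T[2,3],u@s['wrist_force'][:2],s['wrist_force'][2])
E
```

```text
[182.7   1. ] 54.42755997777158 -4.567951529029609 0.9309377866480962
```

Request:
carry_out(
  increments=[
    [[0,-1.5,0,0,0,0],[0,-1.2,0,0,0,0],[0,0.2,-2.5,1,0,0],[0,0.3,-2.5,1,0,0],[0,0.4,-2.6,1,0,0],[0,0.5,-2.6,1,0,0],[0,0.5,-2.6,1,0,0],[0,0.5,-2.6,1,0,0]],
  ],
)

```text
time: 26.48
tool_pos: [358.6, -223.9, 69.7]
tcp_rot: [-3.04, 0.003, -0.601]
wrist_force: [-7.7, -12.4, -2.0]
grip_width: 9.3
grip_force: 49.7
```

```bash
python3 - <<'E'
from h import *
s,T=tool(); print(press(T[:3,3]),T[2,3],u@s['wrist_force'][:2],s['wrist_force'][2],s['tcp_rot'])
E
```

```text
[180.6   0.8] 69.72923470843338 -14.551310455846798 -1.9617692592473879 [-3.03964044e+00  2.66359569e-03 -6.01210463e-01]
```

Request:
carry_out(
  increments=[
    [[0,3.4,-0.4,0,0,0],[0,3.4,-0.3,0,0,0],[0,3.4,-0.4,0,0,0],[0,0,0,0,0,0],[0,0,0,0,0,0],[0,0,0,0,0,0]],
  ],
)

```text
time: 27.22
tool_pos: [353.0, -232.1, 69.7]
tcp_rot: [-3.04, 0.003, -0.601]
wrist_force: [-6.7, -10.3, -2.3]
grip_width: 9.4
grip_force: 49.6
```

```bash
python3 - <<'E'
from h import *
s,T=tool(); print(press(T[:3,3]),T[2,3],u@s['wrist_force'][:2],s['wrist_force'][2],s['tcp_rot'])
E
```

```text
[170.7   0.8] 69.6605193281467 -12.280897751856386 -2.318200965827592 [-3.03959059e+00  2.91554401e-03 -6.00997871e-01]
```

Request:
carry_out(
  increments=[
    [[0,-0.2,2.6,-1,0,0],[0,-0.3,2.6,-1,0,0],[0,-0.4,2.6,-1,0,0],[0,-0.4,2.6,-1,0,0],[0,-0.3,2.5,-1,0,0],[0,-0.3,2.5,-1,0,0],[0,0,0,0,0,0],[0,0,0,0,0,0]],
  ],
)

```text
time: 28.22
tool_pos: [354.6, -229.3, 54.4]
tcp_rot: [3.139, 0.003, -0.601]
wrist_force: [-6.8, -9.4, -4.8]
grip_width: 9.3
grip_force: 49.3
```

```bash
python3 - <<'E'
from h import *
s,T=tool(); print(press(T[:3,3]),T[2,3],u@s['wrist_force'][:2],s['wrist_force'][2],s['tcp_rot'])
E
```

```text
[173.9   1. ] 54.36214682106286 -11.629572433093896 -4.834351794480373 [ 3.1393377   0.0033662  -0.60055298]
```

Down in the next notch. Ease it back onto the tooth.

Request:
carry_out(
  increments=[
    [[0,0.7,0,0,0,0],[0,0.7,0,0,0,0],[0,0.6,0,0,0,0],[0,0.4,0,0,0,0],[0,0.3,0,0,0,0],[0,0,0,0,0,0],[0,0,0,0,0,0]],
  ],
)

```text
time: 29.1
tool_pos: [353.8, -230.4, 54.4]
tcp_rot: [-3.141, 0.004, -0.6]
wrist_force: [0.4, 1.5, -1.3]
grip_width: 9.2
grip_force: 49.9
```

```bash
python3 - <<'E'
from h import *
s,T=tool(); print(press(T[:3,3]),T[2,3],u@s['wrist_force'][:2],s['wrist_force'][2],s['tcp_rot'])
E
```

```text
[172.6   1. ] 54.39033907568222 1.4344510902354028 -1.3461606301858764 [-3.14109167  0.00382226 -0.59952048]
```

Request:
carry_out(
  increments=[
    [[0,0,0,0,0,0],[0,0,0,0,0,0],[0,0,0,0,0,0],[0,0,0,0,0,0]],
  ],
  grip=40,
)

```text
time: 29.6
tool_pos: [353.7, -230.7, 54.4]
tcp_rot: [3.141, 0.004, -0.6]
wrist_force: [-0.0, -1.1, 0.8]
grip_width: 40.4
grip_force: 0.0
```

Request:
carry_out(
  increments=[
    [[0,0,-15,0,0,0],[0,0,-30,0,0,0],[0,0,-45,0,0,0],[0,0,-45,0,0,0],[0,0,0,0,0,0],[0,0,0,0,0,0]],
  ],
)

```text
time: 30.35
tool_pos: [354.1, -230.5, 189.0]
tcp_rot: [-3.141, 0.004, -0.599]
wrist_force: [-0.5, 0.1, 0.6]
grip_width: 39.9
grip_force: 0.0
```

```bash
python3 - <<'E'
from h import *
look('w12'); print()
d=np.load('/tmp/w12.npz'); f,z,K,C=[d[k] for k in 'fzKC']; P=pts(z,K,C)
g=(P[...,2]>70)&(P[...,2]<92)&(abs(P[...,0]-354)<40)&(abs(P[...,1]+230)<40); q=P[g]; r=cv2.minAreaRect(q[:,:2].astype(np.float32)); print('grip',press(r[0]),r,np.median(q[:,2]))
X=(P[...,:2]-o)@u; Y=(P[...,:2]-o)@n; Z=P[...,2]-12
b=(z>0)&(abs(X-172.5)<2.5)&(abs(abs(Y)-36)<1.5)|((z>0)&(abs(X-172.5)<1)&(abs(abs(Y)-17)<3)); print('bar top Z',np.percentile(Z[b],[10,50,90]).round(1))
for y in (-17,17,-35.5,35.5):
    k=(z>0)&(abs(Y-y)<1.5)&(X>160)&(X<185)&(Z>12); print(y,k.sum(),np.median(X[k]).round(1) if k.any() else '',np.median(Z[k]).round(1) if k.any() else '')
for x in np.arange(102,150,1.5):
    p=np.r_[o+u*x,32]; c=K@(np.linalg.inv(C)@np.r_[p,1])[:3]; uu,vv=(c[:2]/c[2]).astype(int); print(x,f[vv,uu].mean().round(0),end=' ')
E
```

```text
w12 t 30.35 tcp press [172.6   0.7] 189.0 F along -0.2 Fz 0.6 rpy [-180.     0.2  -34.3]
case X [  1.2  68.6 118.8 121.8] 3099
60 29.0; 64 29.0; 68 29.0; 72 29.0; 76 29.0; 80 29.0; 84 29.0; 88 29.0; 92 29.0; 96 29.0; 100 29.0; 104 29.0; 108 29.0; 112 29.0; 116 31.0; 120 21.0; 124 20.0; 128 20.0; 132 20.0; 136 20.0; 140 20.0; 144 20.0; 148 20.0; 152 20.0; 156 20.0; 160 20.0; 164 20.0; 168 20.0; 172 .; 176 20.0; 180 5.0; 184 4.0; 188 4.0; 
grip [171.4   1.1] ((353.1058654785156, -231.3330841064453), (9.304445266723633, 23.166236877441406), 55.69844436645508) 80.56994511413019
bar top Z [ 0.8 16.8 18.3]
-17 111 184.2 252.9
17 0  
-35.5 18 171.5 17.4
35.5 22 171.7 17.7
102.0 193.0 103.5 193.0 105.0 193.0 106.5 193.0 108.0 193.0 109.5 197.0 111.0 101.0 112.5 108.0 114.0 114.0 115.5 110.0 117.0 79.0 118.5 128.0 120.0 160.0 121.5 72.0 123.0 124.0 124.5 158.0 126.0 164.0 127.5 172.0 129.0 172.0 130.5 170.0 132.0 170.0 133.5 170.0 135.0 170.0 136.5 171.0 138.0 166.0 139.5 124.0 141.0 122.0 142.5 123.0 144.0 122.0 145.5 122.0 147.0 124.0 148.5 122.0
```

```bash
python3 -c "
from plant import ticket
print(ticket.job_done())"
```

```text
the job is handed in; nothing more can be done
None
```

The job is handed in at about 30 s of the 72 s allowed; the simulator did not report a verdict: the gauge is hooked behind the cross pin, the rod is out about 38 mm by my measurement, and the crossbar sits down in the rack's notches with the gripper clear of everything.

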